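# Screw press: take up the wheel's play, then press by one counted turn

## Robot

A 6-joint arm with a two-finger parallel gripper is mounted at the origin on a cart in front of the work surface, level with it; the furniture and walls round the work are solid. World frame = base frame: x ahead of the robot, y to its left, z up, the work surface at z = 0. Lengths are in m, angles in rad, forces in N, time in s.
With the tool pointing down it reaches from about 0.4 to 0.825 m from the base axis. Payload 7 kg.
Tool frame: the origin (TCP) lies midway between the tips of the shut fingers; the grasp point (between the pads) lies 19 mm behind it; z points along the fingers, y is the line along which they close (so a half turn about z gives the same grasp; the last joint's range is limited). The gripper opens to 88 mm and grips with 3 to 60 N. Pads are 19 mm wide; open, the fingers measure 130 mm over their backs; the gripper's body (78 mm by 193 mm) begins 47 mm behind the grasp point.
Start: joints at [1.53, 0.359, 0.012, 0, -1.224, -0.288], TCP at [0.218, 0.639, 0.227] pointing down, gripper open.
Joint ranges: [-3.07, 3.07], [-1.43, 2.12], [-1.02, 1.25], [-3.03, 1.67], [-3.05, -0], [-3.03, 3.03]. Speed limits (rad/s): [2.39, 2.39, 3.01, 3.14, 3.14, 3.14].

## Interface

Orientations are given as [roll, pitch, yaw] about the fixed x, y, z axes, in that order (R = Rz(yaw) Ry(pitch) Rx(roll)).
In Python, from station import arm, grab_frame, camera_params, spot_in gives the robot as it stands.
- The arm moves only by the shell command python3 -m jog 'ROWS' [FORCE]. ROWS is JSON, a list that holds one entry, the list of rows, each a list of 7 numbers: the shift along the tool's x, y, z in mm, then the turn, a rotation vector about the tool's x, y, z in rad, then the finger opening in mm, from 0 to 87.6. In form: [[[x, y, z, wx, wy, wz, fingers], ...]]. A call has 1 to 20 rows; each row is the pose to reach, as a shift and turn from the pose commanded when the call began, along the tool's axes at that moment; what a row does not reach only later rows make up. A row lasts 1/8 s, in which the tool goes at most 62.5 mm and 10.7 degrees, less where a joint would pass 70% of its speed; a pose out of reach is approached as far as the arm can. A call with a gripper value outside its range is refused whole. The fingers move at their own pace and stop on an object; FORCE is the grip in N (left out, the last holds). Time passes only in rows, so rows that repeat a pose let the fingers close. It gives the time, the measured TCP pose, the force, the opening and the grip force at its end, in the units of the state.
- arm.get_state(): the state, without advancing time (a new reading comes with each control period).
- grab_frame(name): name is "scene" or "top" or "wrist"; returns (picture, depth): 384x512x3 uint8, blue, green, red; 384x512 float32, m along the optical axis (not along the pixel's ray), 0 where there is no reading.
- camera_params(name): a dict with "mtx" (3x3 intrinsics, pixels), "k1" (the pictures are not rectified: a ray, as slopes to the right and down, at radius r is drawn at 1 + k1 r^2 times it, then the intrinsics apply), "R" (3x3) and "t" (3): a world point X has camera coordinates R X + t. Camera axes: x right, y down, z forward; pixel columns grow to the right and rows downward; lengths in m; the calibration is good to about 2 mm. A picture is of the moment at which its call begins: read the wrist's pose just before it. camera_params takes no time and is no camera call; for the wrist camera it gives the pose at the moment of the call.
- arm.job_done(): hands the job in; it is judged then, once.
Trained networks look in the newest picture that a camera, given by its name, has taken for a name from the list of things; names that differ only in an ending like _2 or _b are one class to them, and where a whole thing is asked for, a point or a joint stands for the part that bears it (a point fixed in the world has none). Each returns a list of dicts, best first, with "confidence" (0 to 1); they miss things now and then, are a little off and sometimes report something else, mostly with a low value. They report only what shows in the picture. A call takes as long as a camera call.
- spot_in(query, camera): "uv" ([column, row] in pixels, amid what is visible of it).
The state is a dict: "t": time; "q": joint angles; "qd": joint speeds; "joint_efforts": joint torques, N m; "eef_pos": TCP position; "ee_rot": TCP orientation; "force": force on the tool from outside, world axes, zero at the start; "moment": the same for the moment, N m; "width": finger opening in m; "gripper_force": force on a finger pad.
Only numpy, scipy, OpenCV 4.12 (cv2) and the standard library are available. Lean on these libraries where they do the work, as an engineer would, in place of code of your own. Each camera call takes 0.05 s, during which the arm holds its last target. There are 200 camera calls.

## Task

Push the pressing tin by its handle along the press board until it stands home against the two stop pins under the plate. Then turn the press's handwheel clockwise: run out its free play without counting it, and from the point where the wheel takes hold and begins to drive the screw give it one full turn, no more and no less. Let go and leave the other things where they are.

Things in the scene. Friction and masses are not known exactly. Their poses are not given: they have to be found in the camera images.
- tin: the pressing tin: a plain round aluminium tin, 90 mm across (45 mm radius), 0.5 kg, with a pressed-in wooden lid whose flat top is 57.5 mm above the tin's underside. Origin: centre of the underside; z up; its straight side handle points along the tin's -x. Loose, on the press board, handle away from the press; it needs only sliding (3 to 8 N).
- tin_handle (a point): middle of the tin's black handle grip, 125 mm from the tin's centre along its -x and 36 mm above its underside. The grip is a straight level bar 14 mm wide (along the tin's y), 12 mm high, 82 mm long (78 to 160 mm from the tin's centre).
- press_home (a point): point on the top of the press board (22 mm above the worktop) straight below the screw: the tin's centre when it touches both pins. x points to the press column, -x along the board to where the tin waits. The press is fixed: wooden board 270x124 mm, grey column 72 mm behind the screw, arm 128 to 152 mm above the worktop.
- pin_a (a point): top of the first steel stop pin (8 mm thick, 20 mm high), 49.5 mm from press_home at 43 degrees to one side of its +x.
- pin_b (a point): top of the second stop pin, the same on the other side of +x.
- press_plate: round steel pressing plate, 72 mm across, on a spring below the screw; its underside is 82 mm above the worktop at the start, 2.5 mm above the lid of a tin beneath it. Origin: on the screw axis, level with the worktop at the start; it goes down with the plate. On the lid, the spring adds about 8 N per mm: one turn of the screw in all gives about 15 N.
- press_nut (a point): brass nut on the arm, on the screw axis, 158 mm above the worktop. Clockwise from above drives the screw (it slides down through the wheel and does not turn) and plate down 4 mm per turn of the nut, against a steady thread drag of 0.35 N m (the pressure hardly adds to it). The screw starts at its upper stop (no anticlockwise); it stays where it is left.
- wheel_centre (a point): centre of the handwheel's rim, on the screw axis, 189 mm above the worktop, and stays there. Dark level three-spoked wheel, 100 mm across, rim 12 mm thick. Its slotted hub takes a pin of the nut: it turns freely (0.03 N m) through up to 2.1 rad of play, then carries the nut, so the screw, with it (about 9 N at the grip). Where in its play it starts is unknown.
- wheel_grip (a point): the handwheel's revolving grip: an upright black knob 18 mm across and 49 mm high, standing on the wheel's rim 40 mm from the wheel's axis, free to spin about its own upright axis. This point is on its axis, 28 mm above its foot and 21 mm below its top (225 mm above the worktop at the start), and goes round with the wheel, level.
- espresso_cup: bystander, to be left alone: small green and white cup with a handle, about 60x87x50 mm
- tumbler: bystander, to be left alone: clear drinking glass, 81 mm across, 91 mm high
- peg_b: bystander, to be left alone: blue clothes peg, 72 mm long
- teaspoon: bystander, to be left alone: steel teaspoon, 130 mm long
- matchbox: bystander, to be left alone: box of matches, 36x53x15 mm
- bottle_opener: bystander, to be left alone: bottle opener with a white handle, 174x41x20 mm
- jam_jar: bystander, to be left alone: glass jar of jam with a yellow lid, 65 mm across, 85 mm high
- tin_small: bystander, to be left alone: small food tin, 57 mm across, 72 mm high
- wooden_spoon: bystander, to be left alone: wooden spoon, 295 mm long

How it is judged:
By the outcome, as a careful person would: the job done as asked, in the order asked, and still so for the second after the job is handed in, with the robot touching nothing.
It also fails if it takes over 72 s, if anything falls off the work surface, if the arm or the gripper's body presses on something with over 40 N, if the wrist force passes 120 N, or if a joint passes its speed limit or range.

## Working session

There is one attempt and no reset: what is moved stays moved. The work goes in short steps, Python scripts to look and compute and a shell command to move; the robot and the scene stay as the last step left them, time stands still between calls to the robot, and variables do not carry over. Pictures are saved under pics/ and viewed, at most 10 in all, crops included, and the job is handed in when it is done.

```bash
mkdir -p pics; ls; cat > h.py <<'E'
import numpy as np, cv2
from station import arm, grab_frame, camera_params, spot_in
def ray(uv,P):
    K=np.array(P["mtx"]);R=np.array(P["R"]);t=np.array(P["t"])
    d=np.array([(uv[0]-K[0,2])/K[0,0],(uv[1]-K[1,2])/K[1,1]]);s=d.copy()
    for _ in range(20): s=d/(1+P["k1"]*(s@s))
    return -R.T@t, R.T@np.array([s[0],s[1],1.])
def at_z(uv,P,z):
    o,d=ray(uv,P); return o+d*(z-o[2])/d[2]
def at_d(uv,P,D):
    o,d=ray(uv,P); u,v=int(round(uv[0])),int(round(uv[1]))
    w=D[max(v-1,0):v+2,max(u-1,0):u+2]; w=w[w>0]
    return o+d*np.median(w) if len(w) else None
def proj(X,P):
    K=np.array(P["mtx"]);c=np.array(P["R"])@np.array(X)+np.array(P["t"])
    s=c[:2]/c[2]; s=s*(1+P["k1"]*(s@s)); return np.array([K[0,0]*s[0]+K[0,2],K[1,1]*s[1]+K[1,2]])
E
python3 - <<'E'
from h import *
np.set_printoptions(precision=4,suppress=True)
s=arm.get_state();print(s['t'],s['eef_pos'],s['ee_rot'])
for c in("top","scene"):
    im,D=grab_frame(c);cv2.imwrite(f"pics/{c}0.png",im);P=camera_params(c)
    print(c,-np.array(P["R"]).T@np.array(P["t"]))
    for q in("tin","tin_handle","pin_a","press_plate","press_nut","wheel_centre","wheel_grip"):
        for r in spot_in(q,c)[:2]: print(q,r["uv"],round(r["confidence"],2),at_d(r["uv"],P,D))
E
```

```text
pics
0.0 [0.2178 0.6384 0.2256] [ 3.1399 -0.0002 -0.3289]
top [ 0.2436 -0.0448  1.39  ]
tin [255.4, 218.0] 0.56 [ 0.4551 -0.059   0.0785]
tin [226.4, 164.4] 0.39 [0.6547 0.0533 0.0082]
tin_handle [251.9, 211.8] 0.67 [ 0.4752 -0.0464  0.0788]
pin_a [285.0, 224.1] 0.73 [ 0.4289 -0.1508  0.1523]
press_plate [283.0, 220.8] 0.5 [ 0.4328 -0.1412  0.1908]
press_nut [284.1, 223.2] 0.69 [ 0.4315 -0.1479  0.1529]
wheel_centre [291.9, 221.5] 0.93 [ 0.4313 -0.1675  0.1961]
wheel_centre [281.2, 222.1] 0.47 [ 0.4285 -0.1359  0.1912]
wheel_grip [173.2, 219.4] 0.58 [0.4462 0.2246 0.0102]
scene [ 0.145  -0.3088  1.    ]
tin [243.2, 223.4] 0.81 [ 0.4538 -0.0537  0.0766]
tin_handle [243.2, 224.6] 0.71 [ 0.4506 -0.0562  0.0781]
pin_a [275.0, 254.6] 0.81 [ 0.3986 -0.1863  0.1865]
pin_a [169.5, 218.4] 0.18 [0.3673 0.1459 0.    ]
press_plate [273.3, 260.3] 0.57 [ 0.415  -0.1763  0.0869]
press_nut [271.9, 254.7] 0.76 [ 0.4238 -0.1658  0.0905]
wheel_centre [276.5, 238.5] 0.74 [ 0.4299 -0.1683  0.1924]
wheel_centre [173.7, 223.6] 0.62 [0.3608 0.1225 0.007 ]
```

```bash
python3 - <<'E'
import cv2,numpy as np
a=cv2.imread("pics/top0.png")[120:300,150:370];b=cv2.imread("pics/scene0.png")[150:330,150:370]
cv2.imwrite("pics/c0.png",np.hstack([cv2.resize(a,(400,327),interpolation=2),cv2.resize(b,(400,327),interpolation=2)]))
E
```

```text
(no output)
```

View pics/c0.png

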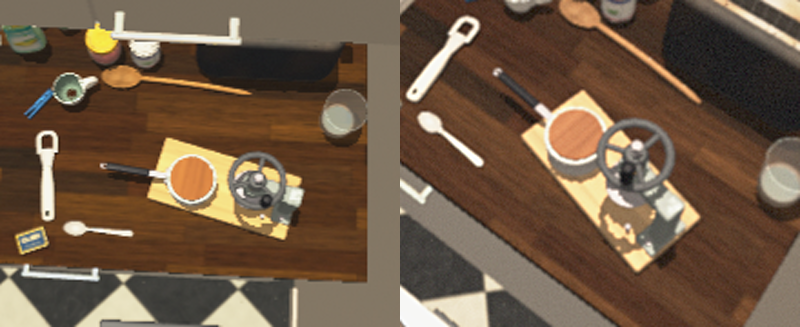

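The top crop shows the tin at about px (254,219) with its handle to the left. The wheel is at (291,220) and its grip at (296,231), near the column. Next I'll fit the geometry from depth.

```bash
cat >> h.py <<'E'
def cloud(D,P):
    K=np.array(P["mtx"],float);v,u=np.nonzero(D>0)
    p=cv2.undistortPoints(np.stack([u,v],1).astype(float)[:,None],K,np.array([P["k1"],0,0,0.]))[:,0]
    d=D[v,u][:,None];C=np.hstack([p,np.ones_like(d)])*d
    return (C-np.array(P["t"]))@np.array(P["R"]),u,v
def circ(X,r0=None):
    A=np.c_[2*X[:,:2],np.ones(len(X))];s=np.linalg.lstsq(A,(X[:,:2]**2).sum(1),rcond=None)[0]
    return s[:2],np.sqrt(s[2]+s[:2]@s[:2])
E
cat > m.py <<'E'
from h import *
import sys
np.set_printoptions(precision=4,suppress=True)
from scipy.optimize import least_squares
for c in sys.argv[1:]:
    im,D=grab_frame(c);P=camera_params(c);X,u,v=cloud(D,P);B=im[v,u].astype(int)
    near=(abs(X[:,0]-.44)<.16)&(abs(X[:,1]+.08)<.2)
    hsv=cv2.cvtColor(im,cv2.COLOR_BGR2HSV)[v,u].astype(int)
    lid=near&(abs(X[:,2]-.08)<.012)&(np.hypot(X[:,0]-.455,X[:,1]+.06)<.06)
    print(c,"lid",lid.sum(),(X[lid].min(0)+X[lid].max(0))/2,X[lid].mean(0))
    w=near&(abs(X[:,2]-.192)<.012);w&=np.hypot(X[:,0]-.43,X[:,1]+.16)<.075
    f=least_squares(lambda p:np.clip(np.hypot(*(X[w,:2]-p).T)-.044,-.02,.02),[.43,-.165],loss='soft_l1',f_scale=.003)
    print("wheel",w.sum(),f.x,X[w].min(0),X[w].max(0))
    k=near&(X[:,2]>.215)&(X[:,2]<.27);print("knob",k.sum(),X[k].mean(0) if k.any() else 0,X[k].min(0) if k.any() else 0,X[k].max(0) if k.any() else 0)
    b=near&(abs(X[:,2]-.022)<.008)&(hsv[:,2]>120)
    r=cv2.minAreaRect((X[b,:2]*1000).astype(np.float32));print("board",b.sum(),r)
    h=near&(X[:,2]>.045)&(X[:,2]<.075)&(X[:,1]>.005)&(hsv[:,2]<90)
    if h.sum()>5:
        m=X[h].mean(0);e=np.linalg.svd(X[h,:2]-m[:2])[2][0];print("handle",h.sum(),m,e,X[h].min(0),X[h].max(0))
E
python3 m.py top scene
```

```text
top lid 584 [ 0.4559 -0.0548  0.0774] [ 0.4549 -0.0559  0.0785]
wheel 465 [ 0.4387 -0.1634] [ 0.3908 -0.2104  0.1805] [ 0.4892 -0.1162  0.2015]
knob 54 [ 0.4123 -0.1711  0.2345] [ 0.3929 -0.1839  0.215 ] [ 0.4439 -0.1587  0.2507]
board 1347 ((450.15472412109375, -72.34658813476562), (180.310791015625, 379.47882080078125), 0.17388097941875458)
handle 80 [0.4683 0.0563 0.0624] [-0.1168 -0.9932] [0.4594 0.0231 0.051 ] [0.478  0.0974 0.0704]
scene lid 815 [ 0.4591 -0.0575  0.0756] [ 0.456  -0.0598  0.0771]
wheel 803 [ 0.4409 -0.1682] [ 0.3933 -0.2164  0.1801] [ 0.4911 -0.1194  0.203 ]
knob 110 [ 0.4122 -0.1771  0.2324] [ 0.3957 -0.1879  0.2159] [ 0.449  -0.1615  0.247 ]
board 1884 ((453.524169921875, -124.24514770507812), (269.7449035644531, 125.21678924560547), 75.97927856445312)
handle 134 [0.471  0.0584 0.0614] [-0.1136 -0.9935] [0.4621 0.0202 0.0526] [0.4828 0.0956 0.0662]
```

```bash
cat >> h.py <<'E'
from scipy.spatial.transform import Rotation as Ro
def rel(p,yaw):
    s=arm.get_state();R0=Ro.from_euler('xyz',s['ee_rot']);T=Ro.from_euler('xyz',[np.pi,0,yaw])
    print("t",s['t'],"shift",np.round(R0.inv().apply(np.array(p)-s['eef_pos'])*1000,1),"rv",np.round((R0.inv()*T).as_rotvec(),3))
E
python3 -c "
from h import *
rel([.470,.067,.20],-1.684)"
```

```text
t 0.9 shift [423.2 459.8  26.6] rv [-0.     0.     1.355]
```

```bash
python3 -m jog '[[[40,44,3,0,0,0.13,60],[80,87,6,0,0,0.26,60],[120,130,8,0,0,0.39,60],[160,174,10,0,0,0.52,60],[200,217,12,0,0,0.65,60],[240,261,15,0,0,0.78,60],[280,304,18,0,0,0.91,60],[320,348,20,0,0,1.04,60],[360,391,23,0,0,1.17,60],[400,435,25,0,0,1.29,60],[423,460,27,0,0,1.355,60],[423,460,27,0,0,1.355,60],[423,460,27,0,0,1.355,60]]]'; cat > w.py <<'E'
from h import *
import sys
im,D=grab_frame("wrist");P=camera_params("wrist");cv2.imwrite("pics/"+sys.argv[1]+".png",im)
np.set_printoptions(precision=4,suppress=True)
print("cam",-np.array(P["R"]).T@np.array(P["t"]))
for q in sys.argv[2:]:
    for r in spot_in(q,"wrist")[:2]: print(q,r["uv"],round(r["confidence"],2),at_d(r["uv"],P,D))
E
python3 w.py w1 tin tin_handle wheel_grip wheel_centre; python3 m.py wrist top
```

```text
t: 2.52
eef_pos: [0.4698, 0.0669, 0.1997]
ee_rot: [-3.141, 0.0, -1.684]
force: [-0.2, 0.4, 0.4]
width: 0.0599
gripper_force: 0.0
cam [ 0.4593 -0.0166  0.3575]
tin [256.1, 50.4] 0.82 [ 0.4568 -0.0465  0.0789]
tin_handle [54.6, 227.7] 0.56 [0.6956 0.1034 0.0596]
wheel_grip [254.5, 49.7] 0.49 [ 0.4581 -0.0472  0.079 ]
wheel_centre [210.4, 88.6] 0.72 [ 0.509  -0.0211  0.0206]
wrist lid 8184 [ 0.4563 -0.0496  0.075 ] [ 0.457  -0.053   0.0783]Traceback (most recent call last):
  File "m.py", line 13, in <module>
    print("wheel",w.sum(),f.x,X[w].min(0),X[w].max(0))
                              ~~~~~~~~^^^
    return umr_minimum(a, axis, None, out, keepdims, initial, where)
ValueError: zero-size array to reduction operation minimum which has no identity
```

View pics/w1.png

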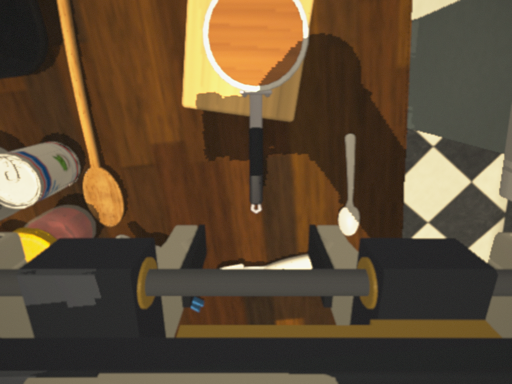

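The handle runs from px (256,128) to (257,212) and the lid centre is about (256,37). The handle already lies between the fingers' lines.

```bash
python3 - <<'E'
from h import *
np.set_printoptions(precision=4,suppress=True)
P=camera_params("wrist")
for uv,z in(([256,130],.064),([256.5,208],.064),([256.3,37],.08)):print(at_z(uv,P,z))
im=cv2.imread("pics/w1.png");g=im.astype(int)
m=((g.min(2)>150)).astype(np.uint8);m[110:]=0;m[:,:195]=0;m[:,318:]=0
v,u=np.nonzero(m);X=np.array([at_z([a,b],P,.08)[:2] for a,b in zip(u,v)]);print(len(X),circ(X))
E
```

```text
[0.4647 0.0224 0.064 ]
[0.4734 0.1035 0.064 ]
[ 0.4555 -0.0563  0.08  ]
1013 (array([ 0.4564, -0.0571]), np.float64(0.042044997620461495))
```

```bash
python3 -m jog '[[[-5,0,40,0,0,0,44],[-10,0,80,0,0,0,44],[-10,0,120,0,0,0,44],[-10,0,150,0,0,0,44],[-10,0,161,0,0,0,44],[-10,0,161,0,0,0,44],[-10,0,161,0,0,0,0],[-10,0,161,0,0,0,0],[-10,0,161,0,0,0,0],[-10,0,161,0,0,0,0],[-10,0,161,0,0,0,0]]]' 10; python3 -c "
from h import *
s=arm.get_state();print(s['eef_pos'],s['force'],s['t']);p=np.array(s['eef_pos'])
rel(p+[-.0165,-.110,0],-1.684)"
```

```text
t: 4.2
eef_pos: [0.4713, 0.077, 0.0389]
ee_rot: [-3.141, 0.0, -1.684]
force: [0.6, 0.4, 0.9]
width: 0.0142
gripper_force: 10.0
[0.47133201 0.07699786 0.03889973] [0.61647977 0.37580007 0.91926018] 4.2
t 4.2 shift [ 1.112e+02  4.000e+00 -1.000e-01] rv [-0.001  0.     0.   ]
```

```bash
python3 -m jog '[[[8,0.3,0,0,0,0,0],[18,0.6,0,0,0,0,0],[30,1,0,0,0,0,0],[42,1.5,0,0,0,0,0],[54,2,0,0,0,0,0],[66,2.4,0,0,0,0,0],[78,2.8,0,0,0,0,0],[88,3.2,0,0,0,0,0],[96,3.5,0,0,0,0,0],[102,3.7,0,0,0,0,0],[104,3.7,0,0,0,0,0]]]'; python3 -m jog '[[[2,0,0,0,0,0,0],[3,0,0,0,0,0,0]]]'
```

```text
t: 5.58
eef_pos: [0.4563, -0.0259, 0.0389]
ee_rot: [-3.14, 0.001, -1.684]
force: [1.0, 5.7, 3.6]
width: 0.014
gripper_force: 10.0
t: 5.82
eef_pos: [0.456, -0.0287, 0.0389]
ee_rot: [-3.14, 0.001, -1.684]
force: [1.2, 6.7, 3.8]
width: 0.0139
gripper_force: 10.0
```

```bash
for i in 1; do python3 -m jog '[[[1,0,0,0,0,0,0],[2,0,0,0,0,0,0]]]'; python3 -m jog '[[[1,0,0,0,0,0,0],[2,0,0,0,0,0,0]]]'; python3 -m jog '[[[1,0,0,0,0,0,0],[1.5,0,0,0,0,0,0]]]';done | grep -E "pos|force|width"
```

```text
eef_pos: [0.4558, -0.0306, 0.0389]
force: [1.4, 5.7, 3.9]
width: 0.0139
gripper_force: 10.0
eef_pos: [0.4555, -0.0325, 0.0389]
force: [-0.1, 10.4, 4.8]
width: 0.0141
gripper_force: 10.0
eef_pos: [0.4557, -0.0329, 0.0389]
force: [-1.0, 16.5, 3.6]
width: 0.014
gripper_force: 10.0
```

```bash
(python3 -m jog '[[[0,0.5,0,0,0,0,0],[0,1,0,0,0,0,0]]]'; python3 -m jog '[[[0,0.5,0,0,0,0,0],[0,1,0,0,0,0,0]]]';  python3 -m jog '[[[0,0.5,0,0,0,0,0],[0,1,0,0,0,0,0]]]') | grep -E "pos|force"
```

```text
eef_pos: [0.4552, -0.0329, 0.039]
force: [0.5, 12.3, 2.1]
gripper_force: 10.0
eef_pos: [0.4543, -0.0329, 0.039]
force: [1.7, 10.2, 1.5]
gripper_force: 10.0
eef_pos: [0.4537, -0.0328, 0.0391]
force: [2.9, 9.8, 0.9]
gripper_force: 10.1
```

```bash
(python3 -m jog '[[[1,0,0,0,0,0,0],[1,0,0,0,0,0,0]]]';python3 -m jog '[[[0.5,0.5,0,0,0,0,0],[0.5,1,0,0,0,0,0]]]';python3 -m jog '[[[0.5,0.5,0,0,0,0,0],[0.5,1,0,0,0,0,0]]]') | grep -E "pos|force"; python3 w.py w2 ; python3 -c "
import cv2;
from h import *
im,D=grab_frame('scene');cv2.imwrite('pics/s2.png',np.vstack([cv2.resize(im[180:330,190:370],(600,500),interpolation=2)]))"
```

```text
eef_pos: [0.454, -0.0331, 0.0392]
force: [2.3, 14.6, 1.2]
gripper_force: 10.0
eef_pos: [0.4537, -0.0332, 0.0394]
force: [3.7, 15.4, 1.5]
gripper_force: 10.0
eef_pos: [0.4534, -0.0334, 0.0397]
force: [6.1, 14.9, 0.7]
gripper_force: 10.0
cam [ 0.4419 -0.1179  0.1971]
```

View pics/w2.png

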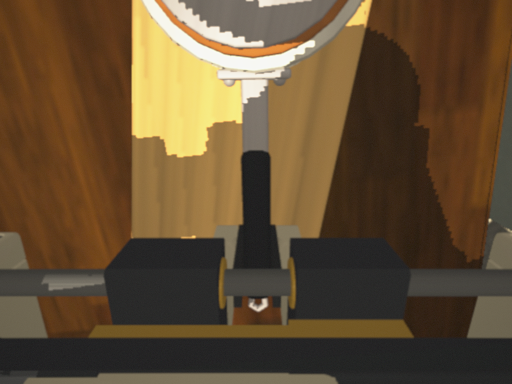

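View pics/s2.png

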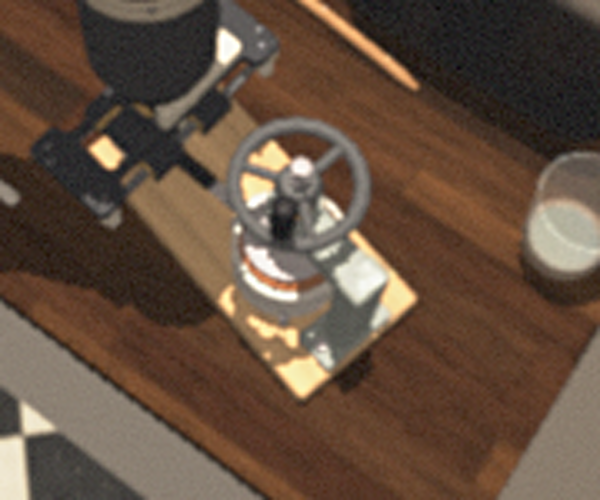

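The wrist view shows the plate over the lid with an orange crescent that looks symmetric about column 253. I'll check how well the tin is centred under the plate numerically.

```bash
(python3 -m jog '[[[1.5,0,0,0,0,0,0],[1.5,0,0,0,0,0,0]]]') | grep -E "pos|force"; python3 - <<'E'
from h import *
np.set_printoptions(precision=4,suppress=True)
im,D=grab_frame("wrist");P=camera_params("wrist")
h=cv2.cvtColor(im,cv2.COLOR_BGR2HSV).astype(int)
org=(h[...,0]<16)&(h[...,1]>170)&(h[...,2]>110)
lo=[];pl=[]
for c in range(190,325,3):
    r=np.nonzero(org[:66,c])[0]
    if len(r)>3: pl.append([c,r.min()-.5]); lo.append([c,r.max()+.5])
print(lo[::6],pl[::6])
from scipy.optimize import least_squares
for n,e,z,rr in(("lidedge",lo,.0795,.0415),("plate",pl,.082,.036)):
    X=np.array([at_z(x,P,z)[:2] for x in e])
    f=least_squares(lambda p:np.hypot(*(X-p[:2]).T)-p[2],[.44,-.166,rr],loss='soft_l1',f_scale=.0005)
    g=least_squares(lambda p:np.hypot(*(X-p[:2]).T)-rr,[.44,-.166],loss='soft_l1',f_scale=.0005)
    print(n,len(X),f.x,g.x,g.cost)
E
python3 m.py top scene | grep -E "wheel|knob"
```

```text
eef_pos: [0.4532, -0.035, 0.0397]
force: [4.0, 14.6, 1.0]
gripper_force: 10.0
[[190, np.float64(39.5)], [208, np.float64(50.5)], [226, np.float64(57.5)], [244, np.float64(59.5)], [262, np.float64(59.5)], [280, np.float64(56.5)], [298, np.float64(48.5)]] [[190, np.float64(34.5)], [208, np.float64(45.5)], [226, np.float64(50.5)], [244, np.float64(53.5)], [262, np.float64(53.5)], [280, np.float64(48.5)], [298, np.float64(42.5)]]
lidedge 39 [ 0.4395 -0.1661  0.0378] [ 0.4388 -0.1699] 9.225327610718632e-07
plate 39 [ 0.4392 -0.1697  0.0394] [ 0.4397 -0.1662] 1.0830072981132767e-06
wheel 467 [ 0.4387 -0.1635] [ 0.3906 -0.2106  0.1811] [ 0.4892 -0.1162  0.2037]
knob 97 [ 0.4116 -0.1116  0.2425] [ 0.3927 -0.1841  0.215 ] [ 0.4442 -0.0047  0.2699]
wheel 805 [ 0.4409 -0.1682] [ 0.3927 -0.2165  0.1808] [ 0.4911 -0.1193  0.2028]
knob 411 [ 0.4222 -0.0929  0.2458] [ 0.3954 -0.1877  0.2152] [ 0.4764 -0.0074  0.27  ]
```

```bash
(python3 -m jog '[[[0,0,0,0,0,0,0],[0,0,0,0,0,0,0]]]' 30;  python3 -m jog '[[[1,0,0,0,0,0,0],[2,0,0,0,0,0,0]]]';python3 -m jog '[[[1,0,0,0,0,0,0],[1.5,0.5,0,0,0,0,0]]]';python3 -m jog '[[[0,-0.5,0,0,0,0,0],[0,-1.5,0,0,0,0,0]]]') | grep -E "pos|force"; python3 - <<'E'
from h import *
np.set_printoptions(precision=4,suppress=True)
from scipy.optimize import least_squares
im,D=grab_frame("wrist");P=camera_params("wrist");cv2.imwrite("pics/w3.png",im)
h=cv2.cvtColor(im,cv2.COLOR_BGR2HSV).astype(int)
w=(h[...,1]<60)&(h[...,2]>130)
X=[]
for c in list(range(165,215,3))+list(range(292,345,3)):
    r=np.nonzero(w[:72,c])[0]
    if len(r)>3: X.append(at_z([c,r.max()+.5],P,.08)[:2])
X=np.array(X);g=least_squares(lambda p:np.hypot(*(X-p[:2]).T)-.045,[.44,-.166],loss='soft_l1',f_scale=.0005);print(len(X),g.x,g.fun*1000)
E
```

```text
eef_pos: [0.4533, -0.0349, 0.0397]
force: [4.7, 15.9, 1.9]
gripper_force: 30.0
eef_pos: [0.4541, -0.0353, 0.0399]
force: [3.2, 32.6, 3.3]
gripper_force: 30.0
eef_pos: [0.4543, -0.0355, 0.0402]
force: [2.1, 37.6, 5.1]
gripper_force: 30.0
eef_pos: [0.4549, -0.0355, 0.04]
force: [-3.1, 40.8, 5.4]
gripper_force: 30.0
35 [ 0.4396 -0.1692] [-0.5394 -0.5214 -0.2003 -0.0915 -0.2141 -0.0258 -0.3636 -0.1002 -0.088
 -0.0423  0.0372  0.4591  0.2982  0.1643  0.3763  0.3002  0.2518  0.2509
 -0.0505  0.0017  0.0815  0.1887  0.3229  0.1771  0.3674 -0.0128 -0.0575
 -0.069  -0.0477 -0.2711 -0.1806 -0.0588 -0.1666 -0.4848 -0.5027]
```

```bash
(python3 -m jog '[[[-1,0.5,0,0,0,0,0],[-1.5,1,0,0,0,0,0]]]' 10; python3 -m jog '[[[0,0,0,0,0,0,44],[0,0,0,0,0,0,44],[0,0,0,0,0,0,44]]]'; python3 -m jog '[[[0,0,-20,0,0,0,44],[-10,0,-60,0,0,0,44],[-20,0,-110,0,0,0,44],[-30,0,-160,0,0,0,44],[-40,0,-210,0,0,0,44],[-40,0,-250,0,0,0,44],[-40,0,-250,0,0,0,44]]]') | grep -E "^t|pos|force"; sed -i 's/^    near=/    X=X[:];near=/' m.py; python3 w.py w4 wheel_grip wheel_centre press_plate
```

```text
t: 9.88
eef_pos: [0.4528, -0.0368, 0.0396]
force: [5.3, 13.8, 1.5]
gripper_force: 10.0
t: 10.25
eef_pos: [0.4481, -0.04, 0.0382]
force: [-0.3, -0.5, 0.9]
gripper_force: 0.0
t: 11.12
eef_pos: [0.4546, 0.0004, 0.2915]
force: [0.2, -0.4, -1.8]
gripper_force: 0.0
cam [ 0.4428 -0.0839  0.4471]
wheel_grip [286.1, 266.7] 0.62 [0.4276 0.2052 0.0119]
wheel_centre [257.2, 28.1] 0.59 [ 0.4382 -0.1267  0.1901]
press_plate [241.7, 18.3] 0.81 [ 0.4517 -0.1548  0.0887]
```

View pics/w4.png

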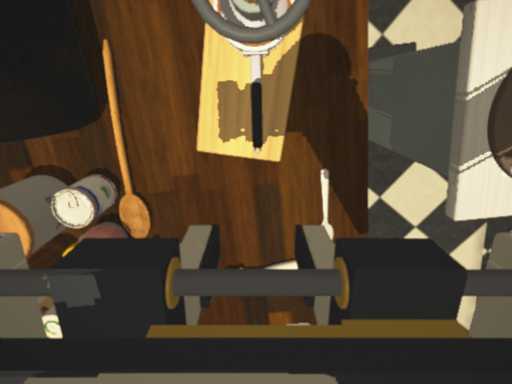

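The wheel is only partly in view at the top, centred near (253,0). I'll move 75 mm ahead and look down on it.

```bash
(python3 -m jog '[[[30,0,-10,0,0,0,44],[60,0,-15,0,0,0,44],[75,0,-15,0,0,0,44],[75,0,-15,0,0,0,44]]]') | grep -E "^t|pos|force"; python3 w.py w5 wheel_grip wheel_centre press_nut
```

```text
t: 11.82
eef_pos: [0.4445, -0.075, 0.3026]
force: [0.3, -0.1, -0.1]
gripper_force: 0.0
cam [ 0.4344 -0.1584  0.4605]
wheel_grip [296.9, 54.5] 0.7 [ 0.4056 -0.1759  0.246 ]
wheel_centre [255.6, 73.7] 0.96 [ 0.4339 -0.1694  0.1961]
press_nut [248.1, 88.6] 0.81 [ 0.4415 -0.1585  0.1957]
```

View pics/w5.png

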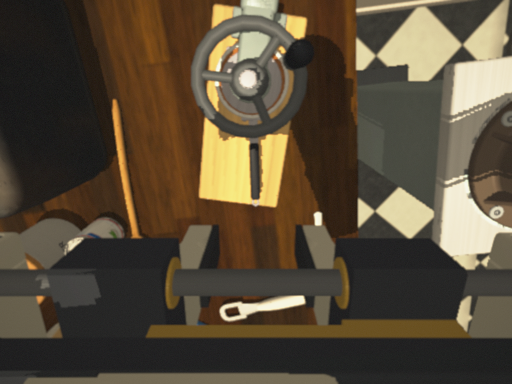

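The wheel is centred at about (249,76) and the knob top is at about (299,52). I'll fit both.

```bash
cat > f.py <<'E'
from h import *
np.set_printoptions(precision=4,suppress=True)
from scipy.optimize import least_squares
def wheel(g0=(.4395,-.167)):
    im,D=grab_frame("wrist");P=camera_params("wrist");X,u,v=cloud(D,P)
    rd=np.hypot(X[:,0]-g0[0],X[:,1]-g0[1]);w=(abs(X[:,2]-.193)<.008)&(rd<.06)&(rd>.03)
    g=least_squares(lambda p:np.hypot(*(X[w,:2]-p).T)-.044,g0,loss='soft_l1',f_scale=.002).x
    k=(X[:,2]>.235)&(X[:,2]<.256)&(rd<.06)
    c,r=cv2.minEnclosingCircle((X[k,:2]*1000).astype(np.float32));c=np.array(c)/1000
    e=X[k,:2].mean(0)-g; print("wheel",w.sum(),g,"knob",k.sum(),c,r,X[k].mean(0),"r,ang",np.hypot(*e),np.degrees(np.arctan2(e[1],e[0])))
    return im,P
im,P=wheel()
print(at_z([249,78],P,.196),at_z([299,52],P,.246)) 
E
python3 f.py
```

```text
wheel 4684 [ 0.4402 -0.1657] knob 595 [ 0.4023 -0.1776] 8.901924133300781 [ 0.403  -0.1773  0.2437] r,ang 0.03899176983928373 -162.69747472343659
[ 0.4404 -0.166   0.196 ] [ 0.4047 -0.1767  0.246 ]
```

```bash
python3 -c "
from h import *
rel([.4023,-.1777,.206],-1.684)"
```

```text
t 12.075 shift [108.1  30.8  97.3] rv [ 0.    -0.     0.001]
```

```bash
python3 -m jog '[[[30,9,5,0,0,0,44],[60,17,20,0,0,0,44],[90,25,30,0,0,0,44],[105,30,35,0,0,0,44],[108,30.8,40,0,0,0,44],[108,30.8,60,0,0,0,44],[108,30.8,80,0,0,0,44],[108,30.8,93,0,0,0,44],[108,30.8,97,0,0,0,44],[108,30.8,97,0,0,0,44],[108,30.8,97,0,0,0,10],[108,30.8,97,0,0,0,10],[108,30.8,97,0,0,0,10],[108,30.8,97,0,0,0,10]]]' 25; python3 - <<'E'
from h import *
# path table in tool axes: knob angle decreasing from a0 about wheel centre
c,s=np.cos(-1.684),np.sin(-1.684);ex=np.array([c,s]);ey=np.array([s,-c]);a0=np.radians(-162.7)
f=lambda a:.0400*1000*np.array([np.cos(a),np.sin(a)])
for d in range(0,500,5):
    e=f(a0-np.radians(d))-f(a0);print(d,round(e@ex,1),round(e@ey,1),end=' | ')
E
```

```text
t: 13.82
eef_pos: [0.4025, -0.1777, 0.2065]
ee_rot: [-3.141, 0.0, -1.683]
force: [0.9, 1.1, -1.4]
width: 0.0169
gripper_force: 25.0
0 0.0 0.0 | 5 -3.3 1.3 | 10 -6.6 2.2 | 15 -10.0 2.9 | 20 -13.5 3.3 | 25 -17.0 3.4 | 30 -20.5 3.2 | 35 -23.9 2.6 | 40 -27.3 1.8 | 45 -30.6 0.7 | 50 -33.8 -0.7 | 55 -36.9 -2.4 | 60 -39.8 -4.3 | 65 -42.5 -6.5 | 70 -45.0 -8.9 | 75 -47.3 -11.5 | 80 -49.4 -14.4 | 85 -51.2 -17.3 | 90 -52.7 -20.5 | 95 -54.0 -23.7 | 100 -55.0 -27.1 | 105 -55.7 -30.5 | 110 -56.0 -34.0 | 115 -56.1 -37.4 | 120 -55.9 -40.9 | 125 -55.4 -44.4 | 130 -54.5 -47.8 | 135 -53.4 -51.1 | 140 -52.0 -54.3 | 145 -50.3 -57.3 | 150 -48.4 -60.2 | 155 -46.2 -63.0 | 160 -43.8 -65.5 | 165 -41.2 -67.8 | 170 -38.4 -69.8 | 175 -35.4 -71.7 | 180 -32.3 -73.2 | 185 -29.0 -74.5 | 190 -25.7 -75.4 | 195 -22.2 -76.1 | 200 -18.8 -76.5 | 205 -15.3 -76.6 | 210 -11.8 -76.4 | 215 -8.4 -75.8 | 220 -5.0 -75.0 | 225 -1.7 -73.9 | 230 1.5 -72.5 | 235 4.6 -70.8 | 240 7.5 -68.9 | 245 10.2 -66.7 | 250 12.7 -64.3 | 255 15.0 -61.7 | 260 17.1 -58.8 | 265 18.9 -55.9 | 270 20.5 -52.7 | 275 21.7 -49.5 | 280 22.7 -46.1 | 285 23.4 -42.7 | 290 23.8 -39.2 | 295 23.9 -35.8 | 300 23.6 -32.3 | 305 23.1 -28.8 | 310 22.3 -25.4 | 315 21.2 -22.1 | 320 19.8 -18.9 | 325 18.1 -15.9 | 330 16.1 -13.0 | 335 14.0 -10.2 | 340 11.5 -7.7 | 345 8.9 -5.4 | 350 6.1 -3.4 | 355 3.1 -1.5 | 360 0.0 -0.0 | 365 -3.3 1.3 | 370 -6.6 2.2 | 375 -10.0 2.9 | 380 -13.5 3.3 | 385 -17.0 3.4 | 390 -20.5 3.2 | 395 -23.9 2.6 | 400 -27.3 1.8 | 405 -30.6 0.7 | 410 -33.8 -0.7 | 415 -36.9 -2.4 | 420 -39.8 -4.3 | 425 -42.5 -6.5 | 430 -45.0 -8.9 | 435 -47.3 -11.5 | 440 -49.4 -14.4 | 445 -51.2 -17.3 | 450 -52.7 -20.5 | 455 -54.0 -23.7 | 460 -55.0 -27.1 | 465 -55.7 -30.5 | 470 -56.0 -34.0 | 475 -56.1 -37.4 | 480 -55.9 -40.9 | 485 -55.4 -44.4 | 490 -54.5 -47.8 | 495 -53.4 -51.1 |
```

```bash
cat > st.py <<'E'
from h import *
s=arm.get_state();p=np.array(s['eef_pos'][:2])-[.4402,-.1658];F=np.array(s['force'][:2]);r=p/np.hypot(*p);t=np.array([r[1],-r[0]])
a=np.degrees(np.arctan2(p[1],p[0]));print("turned %.1f r %.1f Ft %.1f Fr %.1f t %.1f"%((-162.7-a)%360,np.hypot(*p)*1000,F@t,F@r,s['t']))
E
python3 -m jog '[[[-3.3,1.3,0,0,0,0,10],[-6.6,2.2,0,0,0,0,10]]]' >/dev/null; python3 st.py
python3 -m jog '[[[-3.4,0.7,0,0,0,0,10],[-6.9,1.1,0,0,0,0,10]]]' >/dev/null; python3 st.py
python3 -m jog '[[[-3.5,0.1,0,0,0,0,10],[-7,-0.1,0,0,0,0,10]]]' >/dev/null; python3 st.py
python3 -m jog '[[[-3.4,-0.6,0,0,0,0,10],[-6.8,-1.4,0,0,0,0,10]]]' >/dev/null; python3 st.py
```

```text
turned 9.8 r 39.5 Ft -0.7 Fr -2.8 t 14.1
turned 19.9 r 39.5 Ft -0.7 Fr -3.6 t 14.3
turned 29.9 r 39.6 Ft -0.9 Fr -3.9 t 14.6
turned 39.8 r 39.6 Ft -0.2 Fr -5.2 t 14.8
```

```bash

python3 -m jog '[[[-3.3,-1.1,0,0,0,0,10],[-6.5,-2.5,0,0,0,0,10]]]' >/dev/null; python3 st.py
python3 -m jog '[[[-3.1,-1.7,0,0,0,0,10],[-6.0,-3.6,0,0,0,0,10]]]' >/dev/null; python3 st.py
python3 -m jog '[[[-2.7,-2.2,0,0,0,0,10],[-5.2,-4.6,0,0,0,0,10]]]' >/dev/null; python3 st.py
python3 -m jog '[[[-2.3,-2.6,0,0,0,0,10],[-4.4,-5.5,0,0,0,0,10]]]' >/dev/null; python3 st.py
```

```text
turned 49.8 r 39.7 Ft -0.5 Fr -6.0 t 15.1
turned 59.8 r 39.7 Ft -0.4 Fr -3.7 t 15.3
turned 69.9 r 39.7 Ft -1.3 Fr -3.5 t 15.6
turned 80.1 r 39.8 Ft -2.0 Fr -1.3 t 15.8
```

```bash

python3 -m jog '[[[-1.8,-2.9,0,0,0,0,10]]]' >/dev/null; python3 st.py
python3 -m jog '[[[-1.5,-3.2,0,0,0,0,10]]]' >/dev/null; python3 st.py
python3 -m jog '[[[-1.3,-3.2,0,0,0,0,10]]]' >/dev/null; python3 st.py
python3 -m jog '[[[-1.0,-3.4,0,0,0,0,10]]]' >/dev/null; python3 st.py
python3 -m jog '[[[-0.7,-3.4,0,0,0,0,10]]]' >/dev/null; python3 st.py
python3 -m jog '[[[-0.3,-3.5,0,0,0,0,10]]]' >/dev/null; python3 st.py
python3 -m jog '[[[-0.1,-3.4,0,0,0,0,10]]]' >/dev/null; python3 st.py
python3 -m jog '[[[0.2,-3.5,0,0,0,0,10]]]' >/dev/null; python3 st.py
```

```text
turned 85.1 r 39.8 Ft -0.4 Fr -2.1 t 15.9
turned 90.2 r 39.8 Ft -0.9 Fr 0.7 t 16.1
turned 93.3 r 39.8 Ft -9.8 Fr 1.8 t 16.2
turned 97.3 r 39.7 Ft -8.9 Fr 3.8 t 16.3
turned 102.4 r 39.8 Ft -9.1 Fr 3.2 t 16.4
turned 107.6 r 39.8 Ft -8.9 Fr 3.6 t 16.6
turned 112.8 r 39.9 Ft -9.5 Fr 3.2 t 16.7
turned 118.0 r 39.9 Ft -9.3 Fr 3.4 t 16.8
```

```bash

python3 -m jog '[[[1.4,-6.9,0,0,0,0,10],[3.9,-13.4,0,0,0,0,10],[7.5,-19.3,0,0,0,0,10],[12.1,-24.6,0,0,0,0,10]]]' |grep force; python3 st.py
python3 -m jog '[[[5.4,-4.3,0,0,0,0,10],[11.5,-7.7,0,0,0,0,10],[18.1,-9.9,0,0,0,0,10],[25,-11,0,0,0,0,10],[32,-10.9,0,0,0,0,10]]]' |grep force; python3 st.py
```

```text
force: [-3.1, 8.1, 5.1]
gripper_force: 25.0
turned 158.9 r 40.4 Ft -8.3 Fr 2.6 t 17.3
force: [0.1, 8.9, 3.8]
gripper_force: 25.0
turned 208.2 r 40.7 Ft -8.8 Fr -1.6 t 17.9
```

```bash

python3 -m jog '[[[6.8,1.4,0,0,0,0,10],[13.3,3.9,0,0,0,0,10],[19.3,7.5,0,0,0,0,10],[24.5,12.1,0,0,0,0,10],[28.9,17.6,0,0,0,0,10],[32.3,23.7,0,0,0,0,10],[34.5,30.3,0,0,0,0,10],[35.6,37.2,0,0,0,0,10],[35.4,44.1,0,0,0,0,10]]]' |grep force; python3 st.py
python3 -m jog '[[[-1.3,6.9,0,0,0,0,10],[-3.8,13.4,0,0,0,0,10],[-7.5,19.3,0,0,0,0,10],[-12.1,24.6,0,0,0,0,10],[-17.5,28.9,0,0,0,0,10],[-23.6,32.3,0,0,0,0,10],[-30.2,34.5,0,0,0,0,10],[-37.1,35.6,0,0,0,0,10],[-44.1,35.5,0,0,0,0,10]]]' |grep force; python3 st.py
```

```text
force: [8.4, -3.2, -6.3]
gripper_force: 25.0
turned 295.9 r 39.9 Ft -8.8 Fr 1.9 t 19.1
force: [2.2, -10.0, -3.9]
gripper_force: 25.0
turned 28.3 r 39.6 Ft -9.4 Fr -4.1 t 20.2
```

```bash

python3 -m jog '[[[-6.8,-1.4,0,0,0,0,10],[-13.3,-3.9,0,0,0,0,10],[-19.3,-7.5,0,0,0,0,10],[-24.5,-12.1,0,0,0,0,10],[-28.9,-17.6,0,0,0,0,10],[-32.2,-23.7,0,0,0,0,10],[-32.2,-23.7,0,0,0,0,10]]]' |grep force; python3 st.py
```

```text
force: [-4.9, -1.0, 5.0]
gripper_force: 25.0
turned 88.8 r 39.7 Ft -4.9 Fr 0.6 t 21.1
```

```bash

python3 -m jog '[[[-1.1,-2.6,0,0,0,0,10],[-1.1,-2.6,0,0,0,0,10]]]' |grep force; python3 st.py
```

```text
force: [-7.0, -0.2, 6.2]
gripper_force: 25.0
turned 91.9 r 39.7 Ft -6.8 Fr 1.7 t 21.3
```

```bash

python3 -m jog '[[[0.4,1.0,0,0,0,0,10],[0.4,1.0,0,0,0,0,10]]]' |grep force; python3 st.py; python3 -m jog '[[[0,0,0,0,0,0,40],[0,0,0,0,0,0,40],[0,0,0,0,0,0,40],[0,0,0,0,0,0,40]]]'|grep -E "force|width";python3 st.py;  python3 -m jog '[[[0,0,-15,0,0,0,40],[0,0,-40,0,0,0,40],[-5,0,-70,0,0,0,40],[-20,0,-95,0,0,0,40],[-28,0,-97,0,0,0,40],[-28,0,-97,0,0,0,40]]]'|grep -E "force|pos"; python3 f.py; python3 w.py w6
```

```text
force: [-4.2, 1.1, 3.7]
gripper_force: 25.0
turned 91.8 r 39.7 Ft -3.8 Fr 2.2 t 21.6
force: [-0.2, -0.6, -0.1]
width: 0.0399
gripper_force: 0.0
turned 93.0 r 39.6 Ft -0.3 Fr -0.5 t 22.1
eef_pos: [0.4333, -0.0993, 0.3038]
force: [-0.7, 0.3, -0.5]
gripper_force: 0.0
wheel 4317 [ 0.4396 -0.1667] knob 426 [ 0.4286 -0.1282] 8.914608001708984 [ 0.4284 -0.1296  0.2429] r,ang 0.03871020341766812 106.77583908539218
[ 0.4284 -0.1918  0.196 ] [ 0.3927 -0.2025  0.246 ]
cam [ 0.4227 -0.1837  0.4608]
```

View pics/w6.png

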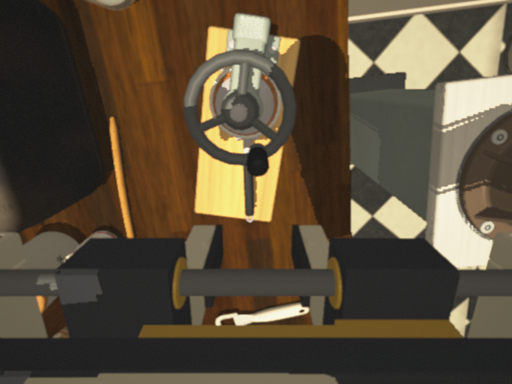

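The knob stands at about (257,159), and its fitted angle agrees with one full turn to within a couple of degrees. The tin sits under the plate and the robot is clear.

```bash
python3 -c "
from h import *
print(arm.job_done())"
```

```text
the job is handed in; nothing more can be done
None
```

The tin is home against both stop pins, and the wheel took hold after about 92° of free play. From there I gave it one full turn clockwise (within about 2° by my measurement), let go, left the other things untouched, and handed the job in at about 23 s; the system did not report a verdict.

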